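# Roll the red-capped vial into its pick-up pocket

## Task

Take the orange paddle by its black handle and with it gently roll the red-capped amber vial along its lane of the track until it drops into the green pocket at the blue end stop. Keep the vial on the track and the gripper off it, and leave the blue-capped vial lying where it is. Then stand the paddle upright on the worktop, off the track, and let go.

Things in the scene. Friction and masses are not known exactly. Their poses are not given: they have to be found in the camera images.
- paddle_grip (a point): Loose orange paddle standing on the worktop, 120 g. Point: grip middle on the axis of its upright black handle (16 x 16 mm, 105 mm tall), 85 mm above the underside. x: the way the blade faces (pushing side), z up. Foot 40 (x) x 36 (y) x 5 mm centred under the handle; flat blade 36 mm wide, 40 mm tall from the underside, its pushing face 20 mm in front (+x) of the handle axis.
- red_vial_centre (a point): Centre of the vial to be rolled: amber glass, paper label, red cap; loose cylinder of 24 mm diameter, 51 mm long, about 30 g, lying across one of the two lanes (which one varies). Its y axis runs along the vial; x and z turn as it rolls. It rolls easily but stops soon after the paddle stops.
- blue_vial_centre (a point): Centre of the other vial, to be left alone: white with blue cap, same size and weight, lying across the other lane.
- track: Fixed 260 x 120 mm two-lane track. Origin: underside centre; x along the lanes to the blue end stop, z up. Lane centres y = +/-29, each 54 wide, between walls 24 high. Grey floor 10 above the worktop from the open end x = -130 to +88, then a green pocket 4 lower up to the 28 high stop at x = +120 (all mm). Vial centre on the floor z = 22; at rest in a pocket x 100 to 108, z = 18.

How it is judged:
On the way, in this order (a step that is already met when the one before it is completed fails the run):
1. the paddle is lifted off the worktop (height (world z) of paddle_grip above 0.092 m), for 0.2 s.
2. the red-capped vial rolls along its lane (past the track's middle) with the paddle close behind it (x of red_vial_centre in the frame of track between 0.01 and 0.09 m and horizontal distance between red_vial_centre and paddle_grip below 0.07 m), for 0.04 s.
3. the red-capped vial lies in the pocket (x of red_vial_centre in the frame of track above 0.094 m and z of red_vial_centre in the frame of track below 0.0205 m), for 0.2 s.
At the end, for the whole second after the job is handed in: The red-capped vial lies still in the pocket of its lane (centre within about 10 mm of the pocket's middle, sunk below lane level); the blue-capped vial is within 15 mm of its start; the paddle stands released, still and upright (within 10 degrees) on the worktop, off the track (all of step 3 and x of red_vial_centre in the frame of track below 0.117 m and z of red_vial_centre in the frame of track above 0.014 m and linear speed of each of red_vial, paddle below 0.03 m/s and distance of blue_vial_centre from where it was at the start of the episode below 0.015 m and height (world z) of paddle_grip below 0.089 m and angle between paddle_grip's own z axis and vertical below 0.17 rad); the robot touches nothing.
It fails at once if the red-capped vial is shoved roughly (faster than 0.45 m/s) (linear speed of red_vial above 0.45 m/s).
It fails at once if the red-capped vial is lifted off the track (z of red_vial_centre in the frame of track above 0.04 m).
It fails at once if the red-capped vial falls off the track (x of red_vial_centre in the frame of track below -0.135 m).
It fails at once if the gripper presses on the red-capped vial itself (contact force between the fingers and red_vial above 0.5 N).
It fails at once if the blue-capped vial is moved by more than 15 mm (distance of blue_vial_centre from where it was at the start of the episode above 0.015 m).
It also fails if it takes over 58 s, if anything falls off the work surface, if the arm or the gripper's body presses on something with over 40 N, if the wrist force passes 120 N, or if a joint passes its speed limit or range.

## Robot

A 6-joint arm with a two-finger parallel gripper is mounted at the origin on a cart in front of the work surface, level with it; the furniture and walls round the work are solid. World frame = base frame: x ahead of the robot, y to its left, z up, the work surface at z = 0. Lengths are in m, angles in rad, forces in N, time in s.
With the tool pointing down it reaches from about 0.375 to 0.975 m from the base axis. Payload 3.8 kg.
Tool frame: the origin (TCP) lies at the very end of the fingers, on their centre line; the grasp point (between the pads) lies 19 mm behind it; z points along the fingers, y is the line along which they close (so a half turn about z gives the same grasp; the last joint's range is limited). The gripper opens to 88 mm and grips with 3 to 60 N. Pads are 18 mm wide; open, the fingers measure 123 mm over their backs; the gripper's body (75 mm by 187 mm) begins 45 mm behind the grasp point.
Start: joints at [1.199, 0.264, 1.604, -0, 1.274, -0.037], TCP at [0.222, 0.638, 0.239] pointing down, gripper open.
Joint ranges: [-2.63, 2.63], [-0.94, 2.18], [0.31, 2.57], [-1.31, 4.45], [0, 2.66], [-2.55, 2.55]. Speed limits (rad/s): [2.57, 2.57, 3.14, 3.14, 3.14, 3.14].

## Interface

Orientations are given as a rotation vector (axis times angle).
In Python, from station import robot gives the robot as it stands.
- The arm moves only by the tool send_rows, never from a script. Its argument "series" is a list of rows, each a list of 3 entries, a list of its own where there are three numbers: the finger opening in mm, from 0 to 88.1, then the shift along the tool's x, y, z in mm, then the turn about the tool's z in degrees. In form: [[jaw, [x, y, z], turn], ...]. A call has 1 to 10 rows; each row shifts and turns the commanded pose from where the row before left it, along the tool's axes as they then stand; what a row does not reach is not made up. A row lasts 1/10 s, in which the tool goes at most 50 mm and 8.59 degrees, less where a joint would pass 70% of its speed; a pose out of reach is approached as far as the arm can. A call with a gripper value outside its range is refused whole. The fingers move at their own pace and stop on an object; "force" is the grip in N (left out, the last holds). Time passes only in rows, so rows that do not move let the fingers close. It gives the time, the measured TCP pose, the force, the opening and the grip force at its end, in the units of the state.
- robot.get_obs(): the state, without advancing time (a new reading comes with each control period).
- robot.camera(name): name is "side" or "top" or "wrist"; returns (picture, depth): 420x560x3 uint8, red, green, blue; 420x560 float32, m along the optical axis (not along the pixel's ray), 0 where there is no reading.
- robot.get_calibration(name): a dict with "camera_matrix" (3x3 intrinsics, pixels), "eye" and "attitude" of the camera in the world; the wrist camera has in their place "T_tool_cam" (4x4, takes a point from camera to tool coordinates, whose origin is the TCP and whose axes are the flange's). Camera axes: x right, y down, z forward; pixel columns grow to the right and rows downward; lengths in m; the calibration is good to about 2 mm. A picture is of the moment at which its call begins: read the wrist's pose just before it. get_calibration takes no time and is no camera call.
- robot.sign_off(): hands the job in; it is judged then, once.
The state is a dict: "clock": time; "q": joint angles; "dq": joint speeds; "joint_torque": joint torques, N m; "position": TCP position; "tool_rot": TCP orientation; "force": force on the tool from outside, world axes, zero at the start; "torque": the same for the moment, N m; "grip_width": finger opening in m; "finger_force": force on a finger pad.
Only numpy, scipy, OpenCV 4.12 (cv2) and the standard library are available. Lean on these libraries where they do the work, as an engineer would, in place of code of your own. Each camera call takes 0.05 s, during which the arm holds its last target. There are 200 camera calls.

## Working session

There is one attempt and no reset: what is moved stays moved. The work goes in short steps, Python scripts to look and compute and a tool call to move; the robot and the scene stay as the last step left them, time stands still between calls to the robot, and variables do not carry over. Pictures are saved under pics/ and viewed, at most 10 in all, crops included, and the job is handed in when it is done.

Besides the shell and the picture viewer there is one more tool, called after "Request:" as a command line: name --argument value ..., lists and objects as JSON in quotes. send_rows: Moves the arm, as the interface text tells. Its arguments: {"type":"object","properties":{"series":{"type":"array","items":{"type":"array"}},"force":{"type":"number"}},"required":["series"]}

```bash
mkdir -p pics
cat > h.py <<'E'
import numpy as np,cv2
from station import robot
from scipy.spatial.transform import Rotation as R
def cam(n):
    o=robot.get_obs(); c=robot.get_calibration(n); p,d=robot.camera(n)
    K=np.array(c["camera_matrix"])
    if n=="wrist":
        T=np.eye(4);T[:3,:3]=R.from_rotvec(o["tool_rot"]).as_matrix();T[:3,3]=o["position"]
        T=T@np.array(c["T_tool_cam"]); return p,d,K,T[:3,:3],T[:3,3]
    A=np.array(c["attitude"]); A=A if A.shape==(3,3) else R.from_rotvec(A).as_matrix()
    return p,d,K,A,np.array(c["eye"])
def cloud(d,K,A,e):
    v,u=np.mgrid[:d.shape[0],:d.shape[1]]
    P=np.stack([(u-K[0,2])/K[0,0]*d,(v-K[1,2])/K[1,1]*d,d],-1)
    return P@A.T+e
def ray(u,v,z,K,A,e):
    r=A@np.array([(u-K[0,2])/K[0,0],(v-K[1,2])/K[1,1],1]); return e+r*(z-e[2])/r[2]
E
python3 - <<'E'
from h import *
ims=[]
for n in("top","side"):
    p,d,K,A,e=cam(n); np.savez(n+".npz",p=p,d=d,K=K,A=A,e=e); print(n,e,A.tolist(),K[0,0],robot.get_calibration(n)["attitude"])
    cv2.imwrite(f"pics/{n}.png",p[:,:,::-1])
print(robot.get_obs())
E
```

```text
top [ 0.4332501  -0.17179874  0.94671613] [[0.025258354730627354, -0.997074566390905, 0.07214100479401986], [-0.9996766820981288, -0.024981354814860156, 0.0047395338263355735], [-0.002923488597328633, -0.07223739314235436, -0.9973831822556556]] 518.1285380354036 [-2.21004021  2.15513343 -0.07470785]
side [ 0.19584421 -0.81218252  0.52399125] [[0.905286163067797, -0.21460158681004074, 0.36661031340729955], [-0.4246927190886317, -0.4768122402919742, 0.7696013135779155], [0.009646621744964862, -0.8524061511077691, -0.522791254940773]] 453.57121337305693 [-2.08292113  0.45839938 -0.26979115]
{'clock': 0.1, 'q': array([ 1.19910055e+00,  2.64666743e-01,  1.60520736e+00,  1.90128817e-05,
        1.27369880e+00, -3.69181967e-02]), 'dq': array([ 0.00086082, -0.00218294, -0.00253499, -0.00079735,  0.00210194,
        0.00142298]), 'joint_torque': array([-7.19392528e-05, -5.03618538e+01, -3.58075368e+01,  7.30767287e-02,
        2.33401917e-02, -6.91412538e-05]), 'position': array([0.22155674, 0.63693839, 0.23753621]), 'tool_rot': array([-5.23353615e-01, -3.09726656e+00,  3.03967047e-03]), 'force': array([-0.05497196,  0.17598503, -1.12248552]), 'torque': array([-0.03744603, -0.03493862,  0.05168355]), 'finger_force': 0.0, 'grip_width': 0.08795369725472789}
```

View pics/top.png

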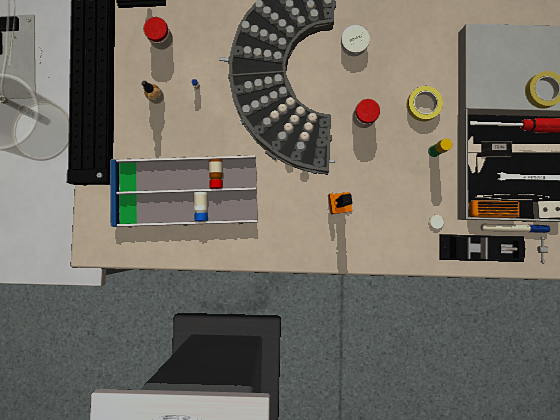

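View pics/side.png

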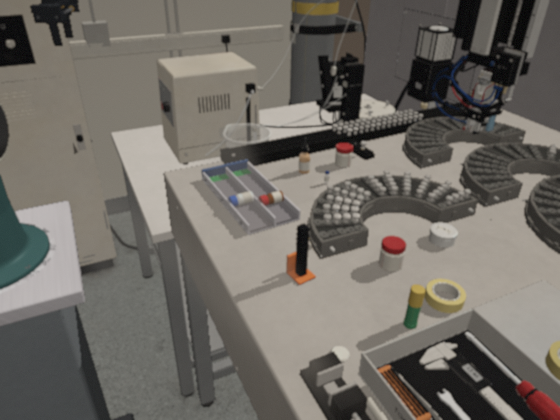

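The top view shows the track with its blue stop at the left (col 115) and open end at col 257. The red vial is at (216,173) in the upper lane and the blue vial at (201,206). The paddle is at (341,203). In the side view the paddle stands at (301,260), with its blade on the left.

Run:
```python
from h import *
for n in("top","side"):
    z=np.load(n+".npz");p,d,K,A,e=[z[k] for k in "pdKAe"]
    P=cloud(d,K,A,e); hsv=cv2.cvtColor(p,cv2.COLOR_RGB2HSV)
    H,S,V=[hsv[...,i].astype(int) for i in range(3)]
    v,u=np.mgrid[:420,:560]
    box=(lambda a,b,c,f:(u>=a)&(u<=b)&(v>=c)&(v<=f))
    pad=box(322,362,185,220) if n=="top" else box(280,320,220,290)
    org=pad&(H<20)&(S>170)&(V>100)
    blk=pad&(V<55)&(P[...,2]>.02)
    print(n,"orange",org.sum())
    for lo,hi in((-.01,.012),(.012,.033),(.033,.05)):
        m=org&(P[...,2]>lo)&(P[...,2]<hi); 
        if m.sum()>3:
            q=P[m]; print(lo,m.sum(),q.mean(0).round(4),q.min(0).round(4),q.max(0).round(4)); r=cv2.minAreaRect((q[:,:2]*1000).astype(np.float32)); print(r, cv2.boxPoints(r).round(0).tolist())
    q=P[blk]; print("blk",len(q))
    for lo,hi in((.04,.07),(.07,.095),(.095,.12)):
        k=q[(q[:,2]>lo)&(q[:,2]<hi)]
        if len(k)>3: print(lo,len(k),k.mean(0).round(4),cv2.minAreaRect((k[:,:2]*1000).astype(np.float32)))
    tr=box(105,265,150,232) if n=="top" else box(195,300,155,235)
    for nm,m in(("blue",(H>100)&(H<125)&(S>120)),("green",(H>50)&(H<80)&(S>150)),("red",((H<4)|(H>176))&(S>180)),("amber",(H>8)&(H<22)&(S>150))):
        m=m&tr
        if m.sum()>3: print(nm,m.sum(),P[m].mean(0).round(4)); 
        r=cv2.minAreaRect((P[m][:,:2]*1000).astype(np.float32));print(r)
    if n=="top":
        w=tr&(P[...,2]>.017)&(P[...,2]<.034)
        print(cv2.minAreaRect((P[w][:,:2]*1000).astype(np.float32)))
        for nm,b in(("red",box(205,226,161,185)),("blu",box(191,211,195,217))):
            m=b&(P[...,2]>.028); q=P[m];print(nm,len(q),q.mean(0).round(4),cv2.minAreaRect((q[:,:2]*1000).astype(np.float32)))
        c=cv2.resize(p[140:240,100:370],None,fx=2.9,fy=2.9,interpolation=cv2.INTER_CUBIC);cv2.imwrite("pics/c.png",c[:,:,::-1])
```

```text
top orange 227
-0.01 146 [ 0.4955 -0.2822  0.0059] [ 4.793e-01 -2.993e-01 -4.000e-04] [ 0.5189 -0.2661  0.0099]
((499.1461181640625, -283.02630615234375), (36.03955841064453, 30.646595001220703), 7.340984344482422) [[479.0, -270.0], [483.0, -301.0], [519.0, -296.0], [515.0, -266.0]]
0.012 8 [ 0.4963 -0.2679  0.0276] [ 0.4942 -0.2701  0.0221] [ 0.498  -0.2657  0.0302]
((496.1679382324219, -267.9082946777344), (3.7628748416900635, 3.886948347091675), 8.843280792236328) [[494.0, -266.0], [495.0, -270.0], [498.0, -270.0], [498.0, -266.0]]
0.033 68 [ 0.4955 -0.2614  0.0412] [ 0.4791 -0.2667  0.0377] [ 0.5128 -0.2572  0.0457]
((495.9781494140625, -261.5259704589844), (34.19391632080078, 6.1743483543396), 8.926974296569824) [[479.0, -261.0], [480.0, -267.0], [513.0, -262.0], [512.0, -256.0]]
blk 166
0.04 19 [ 0.4953 -0.2715  0.0535] ((494.0689392089844, -273.09136962890625), (17.08867645263672, 7.536257266998291), 47.77012634277344)
0.07 26 [ 0.4951 -0.273   0.0821] ((493.7463684082031, -274.4804992675781), (20.35016632080078, 9.425572395324707), 52.471614837646484)
0.095 100 [ 0.4978 -0.27
[... 1829 characters left out ...]

0.04 146 [ 0.4946 -0.2855  0.0558] ((494.7590637207031, -285.13134765625), (10.670729637145996, 16.964282989501953), 55.363563537597656)
0.07 128 [ 0.4949 -0.2855  0.0827] ((494.72283935546875, -285.8797302246094), (9.856921195983887, 18.023149490356445), 59.43661880493164)
0.095 83 [ 0.4959 -0.2848  0.1014] ((497.18194580078125, -282.2020263671875), (14.928252220153809, 13.615930557250977), 12.896960258483887)
((466.7779541015625, -33.27644348144531), (2.2240207195281982, 0.0), 141.29974365234375)
((0.0, 0.0), (0.0, 0.0), 0.0)
((0.0, 0.0), (0.0, 0.0), 0.0)
amber 6 [ 0.539  -0.0611  0.0311]
((539.1197509765625, -60.81094741821289), (3.0652875900268555, 4.927957534790039), 5.106427192687988)
```

View pics/c.png

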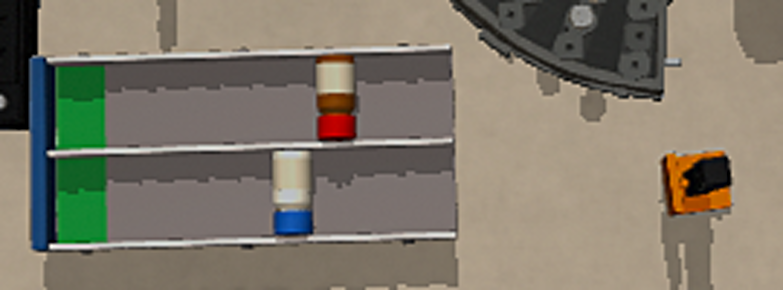

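The crop puts the track's wall corners at about (452,47), (455,237), (50,60) and (48,246). The paddle blade faces the track and is turned about 9°. Next I'll get the track pose and the clearances.

Run:
```python
from h import *
z=np.load("top.npz");p,d,K,A,e=[z[k] for k in "pdKAe"]
P=cloud(d,K,A,e)
for nm,(a,b) in {"TR":(452,47),"MR":(452,141),"BR":(455,237),"TL":(50,60),"ML":(48,153),"BL":(48,246)}.items():
    print(nm,ray(a/2.9+100-.33,b/2.9+140-.33,.024,K,A,e).round(4))
for nm,(a,b),h in (("stopT",(40,58),.028),("stopB",(38,250),.028),("red top end",(335,57),.022),("red low end",(337,139),.022),("redtop mid",(336,98),.034),("blu mid",(293,192),.034)):
    print(nm,ray(a/2.9+100-.33,b/2.9+140-.33,h,K,A,e).round(4))
# tall stuff map
v,u=np.mgrid[:420,:560]
m=(P[...,2]>.05)&(P[...,0]>.36)&(P[...,0]<.75)&(abs(P[...,1])<.4)
n,l,s,c=cv2.connectedComponentsWithStats(m.astype(np.uint8))
for i in range(1,n):
    if s[i,4]>15: q=P[l==i];print(s[i,4],q.min(0).round(3),q.max(0).round(3))
# handle top
q=P[(P[...,2]>.1)&(P[...,2]<.112)&(u>322)&(u<362)&(v>185)&(v<220)]
print("top",len(q),q.mean(0),(q.min(0)+q.max(0))/2)
o=robot.get_obs();M=R.from_rotvec(o["tool_rot"]).as_matrix();print(M.round(3))
```

```text
TR [ 0.5776 -0.1239  0.024 ]
MR [ 0.5192 -0.1256  0.024 ]
BR [ 0.46   -0.1291  0.024 ]
TL [0.5633 0.1249 0.024 ]
ML [0.5055 0.1234 0.024 ]
BL [0.4482 0.1206 0.024 ]
stopT [0.5638 0.1299 0.028 ]
stopB [0.4456 0.1254 0.028 ]
red top end [ 0.5699 -0.0514  0.022 ]
red low end [ 0.5188 -0.0543  0.022 ]
redtop mid [ 0.5428 -0.0544  0.034 ]
blu mid [ 0.4846 -0.0302  0.034 ]
18 [ 0.433 -0.172  0.05 ] [ 0.75  -0.153  0.947]
59 [ 0.433 -0.172  0.051] [ 0.72  -0.154  0.947]
59 [ 0.701 -0.151  0.051] [ 0.715 -0.136  0.06 ]
56 [ 0.433 -0.172  0.051] [ 0.71  -0.119  0.947]
106 [ 0.433 -0.172  0.05 ] [0.694 0.072 0.947]
57 [ 0.433 -0.172  0.05 ] [ 0.706 -0.102  0.947]
60 [ 0.683 -0.176  0.051] [ 0.698 -0.162  0.06 ]
57 [ 0.433 -0.172  0.051] [ 0.688 -0.146  0.947]
58 [ 0.666 -0.144  0.051] [ 0.679 -0.13   0.059]
201 [ 0.433 -0.19   0.051] [ 0.679 -0.149  0.947]
414 [ 0.433 -0.34   0.05 ] [ 0.679 -0.172  0.947]
58 [ 0.657 -0.127  0.051] [ 0.672 -0.115  0.058]
60 [ 0.433 -0.172  0.05 ] [ 0.663 -0.099  0.947]
199 [ 0.618 -0.208  0.051] [ 0.663 -0.174  0.06 ]
131 [ 0.62  -0.229  0.051] [ 0.651 -0.208  0.06 ]
59 [ 0.433 -0.172  0.051] [ 0.642 -0.137  0.947]
57 [ 0.433 -0.178  0.052] [ 0.618 -0.164  0.947]
67 [ 0.433 -0.216  0.05 ] [ 0.617 -0.172  0.947]
58 [ 0.433 -0.209  0.052] [ 0.599 -0.172  0.947]
150 [ 0.433 -0.286  0.05 ] [ 0.508 -0.172  0.947]
top 102 [ 0.49813145 -0.27768304  0.10519027] [ 0.49802685 -0.27762942  0.105191  ]
[[-0.944  0.329 -0.001]
 [ 0.329  0.944 -0.002]
 [ 0.    -0.002 -1.   ]]
```

Request:
send_rows --series '[[44,[0,0,0],7.7],[44,[0,0,0],7.7],[44,[0,0,0],7.7],[44,[0,0,0],7.7],[44,[0,0,0],7.7],[44,[0,0,0],7.7],[44,[0,0,0],7.7],[44,[0,0,0],7.7],[44,[0,0,0],0]]' --force 30

```text
clock: 1.0
position: [0.2216, 0.6372, 0.238]
tool_rot: [2.036, 2.392, -0.002]
force: [-0.2, 0.0, 0.4]
grip_width: 0.0442
finger_force: 0.0
```

Objects near the path are no taller than 60 mm, so the way is clear. The track yaw is about 93°, the red lane line passes through (0.5413, 0.0057), and the vial is at x ≈ -60. Moving above the paddle.

Request:
send_rows --series '[[44,[-39,8,0],0],[44,[-39,8,0],0],[44,[-39,8,0],0],[44,[-39,8,0],0],[44,[-39,8,0],0],[44,[-39,8,0],0],[44,[-39,8,0],0],[44,[-39,8,0],0],[44,[-39,8,0],0],[44,[-39,8,0],0]]'

```text
clock: 2.0
position: [0.3633, 0.2638, 0.2386]
tool_rot: [2.031, 2.397, 0.0]
force: [0.7, 0.2, -0.3]
grip_width: 0.0439
finger_force: 0.0
```

Request:
send_rows --series '[[44,[-40,4,0],0],[44,[-40,4,0],0],[44,[-40,4,0],0],[44,[-40,4,0],0],[44,[-40,4,0],0],[44,[-40,4,0],0],[44,[-40,4,0],0],[44,[-40,4,0],0],[44,[-40,4,0],0],[44,[-40,4,0],0]]'

```text
clock: 3.0
position: [0.4668, -0.1247, 0.2386]
tool_rot: [2.032, 2.396, 0.0]
force: [0.3, 0.0, -0.3]
grip_width: 0.0439
finger_force: 0.0
```

Request:
send_rows --series '[[44,[-40,2,0],0],[44,[-40,2,0],0],[44,[-40,2,0],0],[44,[-38,0,0],0],[44,[0,0,0],0],[44,[0,0,0],0]]'

```text
clock: 3.6
position: [0.4976, -0.2785, 0.2381]
tool_rot: [-2.034, -2.392, -0.0]
force: [-0.6, 0.0, -0.9]
grip_width: 0.0442
finger_force: 0.0
```

Run:
```python
from h import *
o=robot.get_obs();M=R.from_rotvec(o["tool_rot"]).as_matrix()
p,d,K,A,e=cam("wrist");cv2.imwrite("pics/w1.png",p[:,:,::-1])
P=cloud(d,K,A,e)
m=(P[...,2]>.095)&(P[...,2]<.112)&(p.max(2)<70)&(abs(P[...,0]-.498)<.04)&(abs(P[...,1]+.278)<.04)
q=P[m];r=cv2.minAreaRect((q[:,:2]*1000).astype(np.float32));print(len(q),q.mean(0),r)
hsv=cv2.cvtColor(p,cv2.COLOR_RGB2HSV)
b=(hsv[...,0]<20)&(hsv[...,1]>170)&(P[...,2]>.036)&(P[...,2]<.045)&(abs(P[...,0]-.498)<.05)&(abs(P[...,1]+.278)<.05)
print(b.sum(),P[b].mean(0),cv2.minAreaRect((P[b][:,:2]*1000).astype(np.float32)))
c=np.array([*(np.array(r[0])/1000),.066])
print(o["position"],(M.T@(c-o["position"])*1000).round(1),M[:,0])
```

```text
392 [ 0.49942333 -0.27680983  0.10273874] ((499.5743103027344, -277.47418212890625), (14.454124450683594, 15.46578598022461), 9.263371467590332)
221 [ 0.49665157 -0.26134403  0.03838166] ((497.1163330078125, -265.2884521484375), (34.16566467285156, 13.524699211120605), 10.665684700012207)
[ 0.49760994 -0.27846039  0.23805152] [  0.4   2.3 172.1] [-0.16069789  0.98700271  0.00135259]
```

View pics/w1.png

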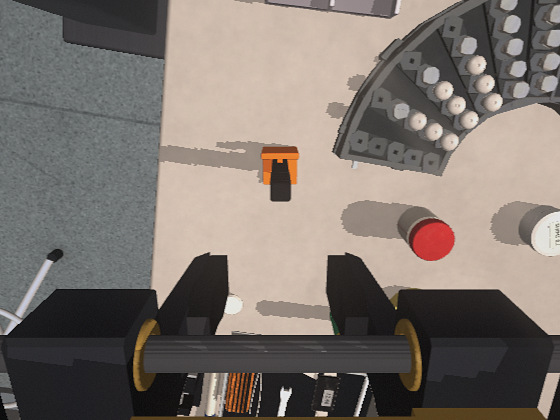

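The wrist view shows the handle at (281,185), centred between the fingers and aligned with them. Descending to grip.

Request:
send_rows --series '[[44,[0,1.5,30],0],[44,[0,0,30],0],[44,[0,0,30],0],[44,[0,0,30],0],[44,[0,0,30],0],[44,[0,0,20],0],[44,[0,0,0],0],[44,[0,0,0],0]]'

```text
clock: 4.45
position: [0.4995, -0.2766, 0.069]
tool_rot: [-2.033, -2.394, -0.0]
force: [1.0, -0.3, 0.6]
grip_width: 0.0438
finger_force: 0.0
```

Request:
send_rows --series '[[0,[0,0,0],0],[0,[0,0,0],0],[0,[0,0,0],0],[0,[0,0,0],0],[0,[0,0,0],0],[0,[0,0,0],0],[0,[0,0,0],0],[0,[0,0,0],0]]' --force 30

```text
clock: 5.25
position: [0.5001, -0.2782, 0.0697]
tool_rot: [2.035, 2.392, 0.0]
force: [-0.9, 0.8, 6.4]
grip_width: 0.0156
finger_force: 30.0
```

Request:
send_rows --series '[[0,[0,0,-15],0],[0,[0,0,-20],0],[0,[0,0,-20],0],[0,[0,0,-15],0],[0,[0,0,0],3],[0,[0,0,0],3.1],[0,[0,0,0],0],[0,[0,0,0],0]]'

```text
clock: 6.05
position: [0.4993, -0.2777, 0.1387]
tool_rot: [-2.158, -2.282, 0.0]
force: [0.2, -0.2, -0.5]
grip_width: 0.0158
finger_force: 30.0
```

Run:
```python
from h import *
o=robot.get_obs();M=R.from_rotvec(o["tool_rot"]).as_matrix()
print(o["position"],M.round(4).tolist(),(M.T@(np.array([.5473,-.1061,.0845])-o["position"])*1000).round(1),o["grip_width"])
```

```text
[ 0.49926961 -0.27771056  0.13870537] [[-0.0556, 0.9985, -0.0004], [0.9985, 0.0556, 0.0002], [0.0002, -0.0004, -1.0]] [168.7  57.5  54.2] 0.015839458317249387
```

Request:
send_rows --series '[[0,[20,5,0],0],[0,[25,8,0],0],[0,[25,8,0],0],[0,[25,9,0],0],[0,[25,9,0],0],[0,[25,9,0],0],[0,[20,9.5,0],0],[0,[0,0,0],0],[0,[0,0,0],0]]'

```text
clock: 6.95
position: [0.5478, -0.1097, 0.1385]
tool_rot: [-2.158, -2.283, 0.001]
force: [0.3, -0.4, -1.3]
grip_width: 0.0157
finger_force: 30.0
```

Run:
```python
from h import *
p,d,K,A,e=cam("wrist");cv2.imwrite("pics/w2.png",p[:,:,::-1])
np.savez("w2.npz",p=p,d=d,K=K,A=A,e=e)
p,*_=cam("top");cv2.imwrite("pics/t2.png",cv2.resize(p[130:250,100:360],None,fx=3,fy=3,interpolation=cv2.INTER_CUBIC)[:,:,::-1])
print(robot.get_obs()["position"])
```

```text
[ 0.54755984 -0.1105609   0.13851051]
```

View pics/w2.png

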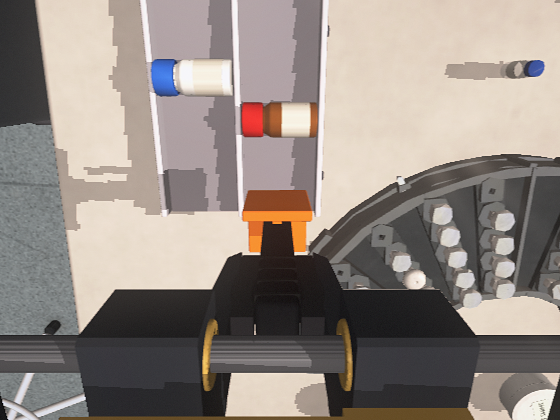

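The wrist view shows the blade at cols 243–312, row 200. The lane walls are at cols 238 and 321 at the open end (row 213), and the red vial is at (279,119). I'll check the lane alignment with rays.

Run:
```python
from h import *
z=np.load("w2.npz");p,d,K,A,e=[z[k] for k in "pdKAe"]
P=cloud(d,K,A,e)
g=lambda u,v,h:ray(u,v,h,K,A,e).round(4)
a,b,c,f=g(239,214,.024),g(234,10,.024),g(318,214,.024),g(325,10,.024)
print(a,b,c,f,"yaw off",np.degrees(np.arctan2(-(b-a)[0],(b-a)[1])),np.degrees(np.arctan2(-(f-c)[0],(f-c)[1])))
print("lane mid",(a+c)/2,(b+f)/2,"vial back/front",g(279,137,.022),g(279,102,.022),"ends",g(241,119,.022),g(318,119,.022))
hsv=cv2.cvtColor(p,cv2.COLOR_RGB2HSV)
m=(hsv[...,0]<20)&(hsv[...,1]>170)&(P[...,2]>.09)&(P[...,2]<.125)
m[:180]=0
q=P[m];print(len(q),cv2.minAreaRect((q[:,:2]*1000).astype(np.float32)),q[:,2].min(),q[:,2].max())
```

```text
[ 0.5197 -0.1231  0.024 ] [0.5131 0.0142 0.024 ] [ 0.5789 -0.1197  0.024 ] [0.5708 0.0175 0.024 ] yaw off 2.752085072020692 3.37870073577363
lane mid [ 0.5493 -0.1214  0.024 ] [0.54195 0.01585 0.024  ] vial back/front [ 0.5463 -0.0644  0.022 ] [ 0.5449 -0.0405  0.022 ] ends [ 0.5191 -0.0534  0.022 ] [ 0.5727 -0.0504  0.022 ]
1436 ((546.803466796875, -96.90332794189453), (34.990047454833984, 15.156487464904785), 4.140217304229736) 0.09000524386129358 0.12422033908504693
```

Request:
send_rows --series '[[0,[0,1,12],0],[0,[0,0,12],0],[0,[0,0,12],0],[0,[0,0,10],0],[0,[0,0,7],0],[0,[0,0,1],0],[0,[0,0,0],0]]'

```text
clock: 7.75
position: [0.5488, -0.1098, 0.0844]
tool_rot: [-2.16, -2.281, 0.0]
force: [0.5, 0.4, -1.3]
grip_width: 0.016
finger_force: 30.0
```

Run:
```python
from h import *
p,*_=cam("side");cv2.imwrite("pics/s3.png",cv2.resize(p[130:290,180:360],None,fx=3.5,fy=3.5,interpolation=cv2.INTER_CUBIC)[:,:,::-1])
o=robot.get_obs();print(o["position"],o["force"])
```

```text
[ 0.54923884 -0.10991823  0.0849008 ] [ 0.39852449 -1.20335133 -0.77309093]
```

View pics/s3.png

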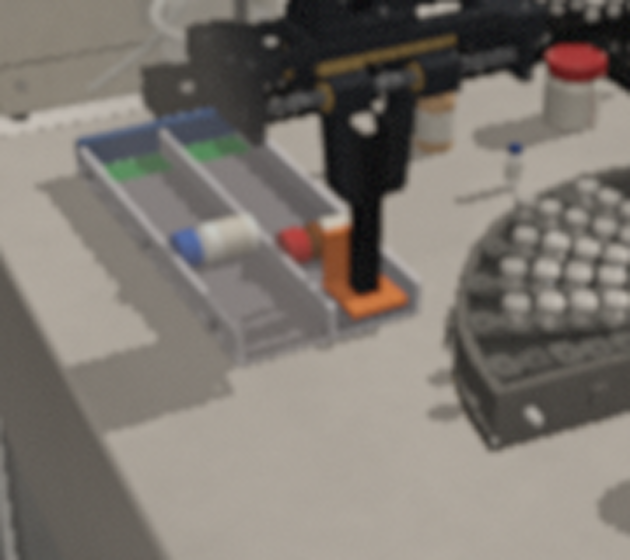

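The side view shows the paddle in the red vial's lane just inside the open end, clear of the walls. The vial is ahead of it. Pushing slowly.

Request:
send_rows --series '[[0,[5,0,0],0],[0,[7,0,0],0],[0,[7,0,0],0],[0,[6,0,0],0],[0,[6,0,0],0],[0,[7,0,0],0],[0,[8,0,0],0],[0,[8,0,0],0],[0,[8,0,0],0],[0,[8,0,0],0]]'

```text
clock: 8.8
position: [0.5451, -0.0393, 0.0847]
tool_rot: [-2.16, -2.281, 0.0]
force: [0.2, -0.4, -1.6]
grip_width: 0.0155
finger_force: 30.0
```

```bash
cat > chk.py <<'E'
from h import *
o=robot.get_obs();p,d,K,A,e=cam("top");P=cloud(d,K,A,e)
hsv=cv2.cvtColor(p,cv2.COLOR_RGB2HSV).astype(int);H,S=hsv[...,0],hsv[...,1]
v,u=np.mgrid[:420,:560];w=(u>118)&(u<256)&(v>150)&(v<228)
u0=np.array([-.0532,.9986]);yv=np.array([-.9986,-.0532])
for n,m in(("red",((H<4)|(H>176))&(S>180)),("blue",(H>100)&(H<125)&(S>150)),("orange",(H>7)&(H<17)&(S>190)),):
    m=w&m
    if m.sum()>5:
        q=ray(u[m].mean(),v[m].mean(),.03 if n!="orange" else .055,K,A,e)[:2]-[.5123,.0042];print(n,m.sum(),"px",u[m].mean().round(1),v[m].mean().round(1),"track mm",(q@u0*1000).round(1),(q@yv*1000).round(1))
q=o["position"][:2]-[.5123,.0042];print("handle",(q@u0*1000).round(1),(q@yv*1000).round(1),o["position"][2],o["force"],o["grip_width"])
E
python3 chk.py
```

```text
blue 23 px 210.4 181.6 track mm -50.3 -13.6
orange 71 px 216.8 170.5 track mm -65.1 -29.8
handle -45.1 -30.4 0.0846626800134853 [ 0.16516177 -0.39076451 -1.64847686] 0.015528679034714978
```

Request:
send_rows --series '[[0,[7,0,0],0],[0,[8,0,0],0],[0,[8,0,0],0],[0,[8,0,0],0],[0,[8,0,0],0],[0,[8,0,0],0],[0,[8,0,0],0],[0,[8,0,0],0],[0,[7,0,0],0],[0,[6,0,0],0]]'

```text
clock: 9.85
position: [0.541, 0.0366, 0.0847]
tool_rot: [2.16, 2.281, 0.0]
force: [-0.7, 0.0, -1.2]
grip_width: 0.0155
finger_force: 30.0
```

```bash
python3 chk.py
python3 - <<'E'
from h import *
p,*_=cam("wrist");q,*_=cam("side")
im=np.vstack([cv2.resize(p[:300],(560,300)),cv2.resize(q[140:240,180:360],(540,300),interpolation=cv2.INTER_CUBIC)[:, :].copy() if 0 else cv2.resize(q[140:230,180:348],(560,300),interpolation=cv2.INTER_CUBIC)])
cv2.imwrite("pics/w4.png",im[:,:,::-1])
E
```

```text
blue 140 px 189.4 205.4 track mm -12.3 27.8
orange 175 px 172.4 174.2 track mm 12.0 -25.5
handle 30.8 -30.4 0.08470807871692287 [-0.72938738  0.01712471 -1.2370455 ] 0.015469523820548517
```

View pics/w4.png

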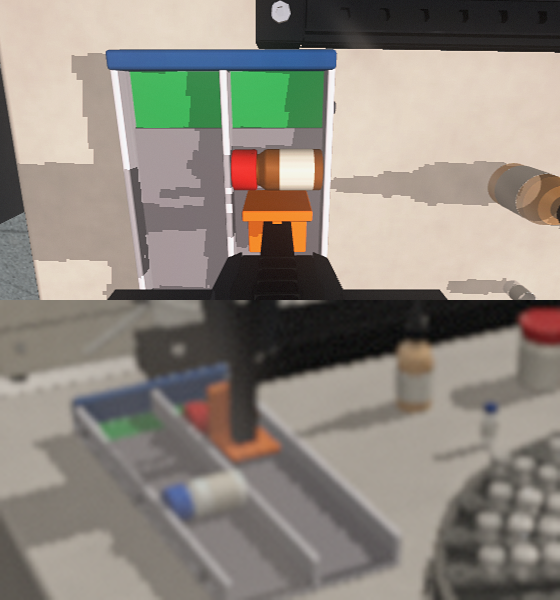

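The wrist view shows the red vial at (277,170), straight in the lane and just short of the green pocket, with the blade close behind it. The blue vial has not moved. Finishing the push.

Request:
send_rows --series '[[0,[6,0,0],0],[0,[6,0,0],0],[0,[5,0,0],0],[0,[5,0,0],0],[0,[5,0,0],0],[0,[4,0,0],0],[0,[0,0,0],0],[0,[0,0,0],0],[0,[0,0,0],0]]'

```text
clock: 10.9
position: [0.5393, 0.0668, 0.0847]
tool_rot: [2.16, 2.281, -0.0]
force: [-0.3, 0.2, -2.0]
grip_width: 0.0156
finger_force: 30.0
```

Run:
```python
from h import *
p,d,K,A,e=cam("wrist");cv2.imwrite("pics/w5.png",p[:,:,::-1])
P=cloud(d,K,A,e)
h=cv2.cvtColor(p,cv2.COLOR_RGB2HSV).astype(int)
m=((h[...,0]<4)|(h[...,0]>176))&(h[...,1]>180)&(P[...,1]>0)&(P[...,2]<.06)&(abs(P[...,0]-.53)<.05)
q=P[m];r=q-[.5123,.0042,0]
s=r[:,:2]@[-.0532,.9986];print(m.sum(),"x range",s.min(),s.max(),"ztop",np.percentile(q[:,2],98)); print(robot.get_obs()["position"])
```

```text
961 x range 0.0963160783455144 0.11900567038835072 ztop 0.028921752401901268
[0.53933477 0.06670044 0.0847114 ]
```

View pics/w5.png

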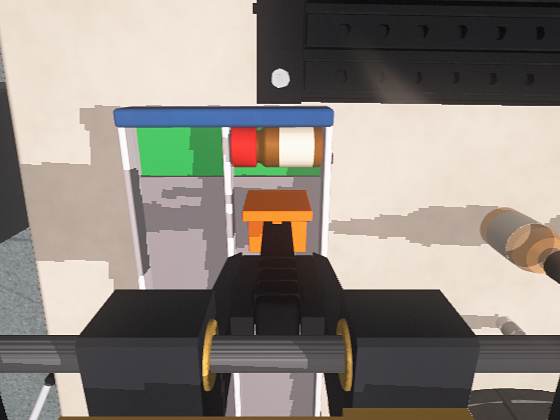

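The red vial lies in the pocket at (277,147), with its centre near x = 108 and its top at 29 mm. Backing off, lifting, and carrying the paddle to open worktop.

Request:
send_rows --series '[[0,[-8,0,0],0],[0,[-8,0,0],0],[0,[0,0,-12],0],[0,[0,0,-18],0],[0,[0,0,-18],0],[0,[0,0,-12],0],[0,[-15,0,0],0],[0,[-25,0,0],0],[0,[-25,0,0],0],[0,[-25,0,0],0]]'

```text
clock: 11.95
position: [0.5444, -0.0407, 0.144]
tool_rot: [-2.159, -2.281, 0.002]
force: [0.5, 0.5, -0.8]
grip_width: 0.0155
finger_force: 30.0
```

Request:
send_rows --series '[[0,[-30,0,0],0],[0,[-30,-5,0],0],[0,[-30,-10,0],0],[0,[-30,-12,0],0],[0,[-30,-12,0],0],[0,[-25,-12,0],0],[0,[-20,-10,0],0],[0,[-10,-6,0],0],[0,[0,0,0],0],[0,[0,0,0],0]]'

```text
clock: 12.95
position: [0.4891, -0.2471, 0.1443]
tool_rot: [-2.161, -2.28, -0.0]
force: [0.1, -0.3, -1.2]
grip_width: 0.0156
finger_force: 30.0
```

Request:
send_rows --series '[[0,[0,0,15],0],[0,[0,0,18],0],[0,[0,0,15],0],[0,[0,0,12],0],[0,[0,0,8],0],[0,[0,0,3],0],[0,[0,0,0],0],[0,[0,0,0],0]]'

```text
clock: 13.75
position: [0.4898, -0.2476, 0.0742]
tool_rot: [2.159, 2.28, 0.0]
force: [-0.0, -1.4, -0.9]
grip_width: 0.0158
finger_force: 30.0
```

Request:
send_rows --series '[[0,[0,0,2],0],[0,[0,0,1.5],0],[0,[0,0,1],0],[0,[0,0,0],0],[0,[0,0,0],0],[0,[0,0,0],0]]'

```text
clock: 14.35
position: [0.4896, -0.2476, 0.0697]
tool_rot: [2.16, 2.28, 0.0]
force: [-1.7, 1.1, 3.8]
grip_width: 0.0158
finger_force: 30.0
```

Request:
send_rows --series '[[0,[0,0,0.5],0],[0,[0,0,0],0],[0,[0,0,0],0]]'

```text
clock: 14.65
position: [0.4897, -0.2476, 0.0697]
tool_rot: [2.16, 2.28, 0.0]
force: [-2.0, 1.4, 7.2]
grip_width: 0.0156
finger_force: 30.0
```

Request:
send_rows --series '[[20,[0,0,0],0],[26,[0,0,0],0],[34,[0,0,0],0],[44,[0,0,0],0],[44,[0,0,0],0],[44,[0,0,0],0],[44,[0,0,0],0]]'

```text
clock: 15.35
position: [0.4893, -0.2473, 0.0686]
tool_rot: [-2.16, -2.281, -0.0]
force: [0.4, -0.0, 0.6]
grip_width: 0.0441
finger_force: 0.0
```

Request:
send_rows --series '[[44,[0,0,-15],0],[44,[0,0,-20],0],[44,[0,0,-30],0],[44,[0,0,-30],0],[44,[0,0,-30],0],[44,[0,0,-25],0],[44,[0,0,0],0],[44,[0,0,0],0]]'

```text
clock: 16.15
position: [0.4897, -0.2475, 0.2199]
tool_rot: [2.159, 2.279, 0.001]
force: [0.2, -0.6, -0.1]
grip_width: 0.044
finger_force: 0.0
```

```bash
python3 chk.py
python3 - <<'E'
from h import *
p,*_=cam("side");q,*_=cam("wrist")
im=np.vstack([cv2.resize(p[140:300,180:480],(560,299),interpolation=cv2.INTER_CUBIC),q[:300]])
cv2.imwrite("pics/f.png",im[:,:,::-1])
E
```

```text
red 96 px 124.4 186.6 track mm 102.9 -9.0
blue 99 px 200.7 216.5 track mm -31.9 48.0
orange 66 px 124.0 172.0 track mm 96.0 -31.7
handle -250.2 36.0 0.21988751803402784 [ 0.24534605 -0.64798318 -0.10746525] 0.04395890915948574
```

View pics/f.png

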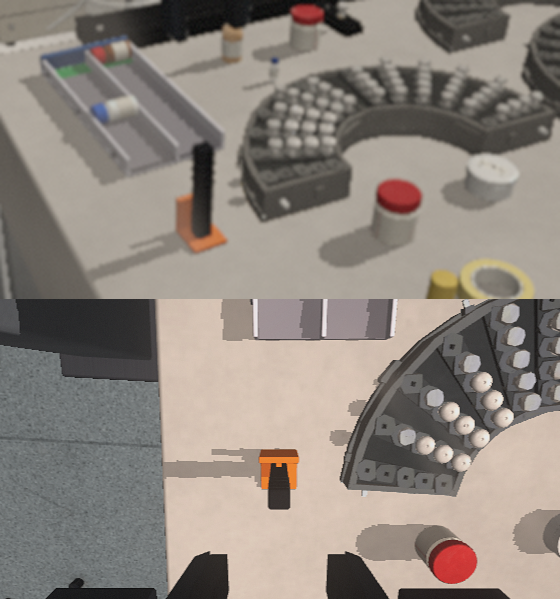

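The last picture shows the paddle upright and released at (201,200), off the track. The red vial is in the pocket at (110,52), and the blue vial is still in its place at (115,107).

```bash
python3 -c "
from station import robot
print(robot.sign_off())"
```

```text
the job is handed in; nothing more can be done
None
```

I handed the job in at about 16 s of the 58 s limit. The last pictures show the red-capped vial lying in the green pocket, the blue-capped vial where it started, and the paddle standing upright and released on the worktop off the track; the hand-in gave no verdict.

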